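# Put the handled goods back into the stall's display trays

## Robot

A 6-joint arm with a two-finger parallel gripper is mounted at the origin on the work surface. World frame = base frame: x ahead of the robot, y to its left, z up, the work surface at z = 0. Lengths are in mm, angles in rad, forces in N, time in s.
With the tool pointing down it reaches from about 275 to 1000 mm from the base axis. Payload 8.4 kg.
Tool frame: the origin (TCP) lies at the very end of the fingers, on their centre line; the grasp point (between the pads) lies 19 mm behind it; z points along the fingers, y is the direction in which the jaws open and shut (so a half turn about z gives the same grasp; the last joint's range is limited). The gripper opens to 85 mm and grips with 20 to 120 N. Pads are 22 mm wide; open, the fingers measure 114 mm over their backs; the gripper's body (76 mm by 85 mm) begins 54 mm behind the grasp point. The pads swing forward as they close: fully open they stand 13 mm farther back than shut.
Start: joints at [-1.248, 0.353, 1.633, -0, 1.155, -0.002], TCP at [199.448, -592.325, 231.281] pointing down, gripper open.
Joint ranges: [-2.63, 2.63], [-0.92, 2.1], [0.06, 2.66], [-1.3, 4.44], [0, 2.69], [-3.02, 3.02]. Speed limits (rad/s): [2.22, 2.22, 2.79, 3.14, 3.14, 3.14].

## Interface

Orientations are given as [roll, pitch, yaw] about the fixed x, y, z axes, in that order (R = Rz(yaw) Ry(pitch) Rx(roll)).
In Python, from rig import sense, grab_frame, get_calibration, sign_off, boxes_of, trace gives the robot as it stands.
- The arm moves only by the tool servo_tool, never from a script. Its argument "rows" is a list of rows, each a list of 3 entries, a list of its own where there are three numbers: the finger opening in mm, from 0 to 85.4, then the shift along the tool's x, y, z in mm, then the turn, a rotation vector about the tool's x, y, z in degrees. A call has 1 to 8 rows; each row shifts and turns the commanded pose from where the row before left it, along the tool's axes as they then stand; what a row does not reach is not made up. A row lasts 1/8 s, in which the tool goes at most 62.5 mm and 10.7 degrees, less where a joint would pass 70% of its speed; a pose out of reach is approached as far as the arm can. A call is refused whole if a number of a shift passes 62.5 or a number of a turn 10.7, either way. A call with a gripper value outside its range is refused whole. The fingers move at their own pace and stop on an object; "force" is the grip in N (left out, the last holds). Time passes only in rows, so rows that do not move let the fingers close. It gives the time, the measured TCP pose, the force and the opening at its end, in the units of the state.
- sense(): the state, without advancing time (a new reading comes with each control period).
- grab_frame(name): name is "side" or "top" or "wrist"; returns the picture (480x640x3 uint8, blue, green, red); there is no depth.
- get_calibration(name): a dict with "intrinsics" (3x3 intrinsics, pixels), "world_to_cam" (4x4, takes a point from world to camera coordinates). Camera axes: x right, y down, z forward; pixel columns grow to the right and rows downward; lengths in mm; the calibration is good to about 2 mm. A picture is of the moment at which its call begins: read the wrist's pose just before it. get_calibration takes no time and is no camera call; for the wrist camera it gives the pose at the moment of the call.
- sign_off(): hands the job in, once; it reports no verdict.
Trained networks look in the newest picture that a camera, given by its name, has taken for a name from the list of things; names that differ only in an ending like _2 or _b are one class to them, and where a whole thing is asked for, a point or a joint stands for the part that bears it (a point fixed in the world has none). Each returns a list of dicts, best first, with "conf" (0 to 1); they miss things now and then, are a little off and sometimes report something else, mostly with a low value. They report only what shows in the picture. A call takes as long as a camera call. They do not tell look-alikes from the thing itself.
- boxes_of(camera, thing): "centre" ([x, y, z] in mm, in the coordinates of the camera as it stood for that picture, good to about 4 mm: the middle of the surface that is visible of it).
- trace(camera, thing): "mask" (480x640 bool, what is visible of it).
The state is a dict: "clock": time; "qpos": joint angles; "qvel": joint speeds; "joint_efforts": joint torques, N m; "eef_pos": TCP position; "tcp_rot": TCP orientation; "contact_force": force on the tool from outside, world axes, zero at the start; "wrist_torque": the same for the moment, N m; "opening": opening from 0.0 (shut) to 1.0 (fully open).
Only numpy, scipy, OpenCV 4.12 (cv2) and the standard library are available. Lean on these libraries where they do the work, as an engineer would, in place of code of your own. Each camera call takes 0.05 s, during which the arm holds its last target. There are 200 camera calls.

## Task

Customers have left five goods lying about in front of the display trays. Put each back with its own kind, one to an empty compartment: the two badges flat and face up in the tray that holds badges, the two figures standing in the tray that holds figures, and the key clip lying lengthwise like the clips beside it in the tray that holds clips. Set each one down on the compartment's floor, do not drop it in, and leave the card reader and the tape roll where they are.

Things in the scene. Friction and masses are not known exactly. Their poses are not given: they have to be found in the camera images.
- badge_star: Round pin-back badge, steel rim and white face with a dark star, 44 mm across, 8 mm thick with vertical rim of 7 mm, about 18 g, lying face up on the table. Origin at the centre of its underside, z up out of the face.
- badge_moon: Round pin-back badge, steel rim and white face with a dark crescent moon, 44 mm across, 8 mm thick with vertical rim of 7 mm, about 18 g, lying face up on the table. Origin at the centre of its underside, z up out of the face.
- figure_cat: Small vinyl figure of a person with a big head, dark hair and two pointed cat ears, standing on a round white base of 40 mm; 78 mm tall, about 70 g. Origin at the centre of the base's underside, z up. Grip the head: round, 36 to 37 mm across, with vertical sides from 40 to 62 mm above the origin.
- figure_bun: Small vinyl figure of a person with a big head, dark hair and a round hair bun on top, standing on a round white base of 40 mm; 78 mm tall, about 70 g. Origin at the centre of the base's underside, z up. Grip the head: round, 36 to 37 mm across, with vertical sides from 40 to 62 mm above the origin.
- key_clip: Oval aluminium snap hook (carabiner key clip) with a darker gate, lying flat: 76 mm long (x), 42 mm wide (y), made of round bar 9 mm thick, about 30 g. Origin at its centre, on its underside; x along its length, z up. The long sides are straight and parallel for the middle 38 mm: grip across them.
- badge_tray: Plywood tray for badges, fixed; 112 (x) by 212 (y) by 22 mm high, walls 6 mm. Origin: centre of the underside; y along its long side, z up; at yaw 0 x points away from the robot. Floor at z = 5 mm. Two 5 mm dividers make three compartments, 100 (x) by 63 (y) mm, centred at y = +68, 0, -68 mm. The +y one is full of badges fixed in it (16 mm high); the middle and -y ones are empty.
- figure_tray: Plywood tray for figures, fixed; 112 (x) by 212 (y) by 22 mm high, walls 6 mm. Origin: centre of the underside; y along its long side, z up; at yaw 0 x points away from the robot. Floor at z = 5 mm. Two 5 mm dividers make three compartments, 100 (x) by 63 (y) mm, centred at y = +68, 0, -68 mm. Two figures like the loose ones are fixed in the -y one; the middle and +y ones are empty.
- clip_tray: Plywood tray for key clips, fixed; 112 (x) by 212 (y) by 22 mm high, walls 6 mm. Origin: centre of the underside; y along its long side, z up; at yaw 0 x points away from the robot. Floor at z = 5 mm. One 5 mm divider makes two compartments, 100 (x) by 97 (y) mm, centred at y = +51 and -51 mm. Two clips are fixed in the +y one, their length along y; the -y one is empty.
- card_reader: Bystander: black card payment terminal, 160 by 78 by 45 mm, off to the robot's right. Origin at the centre of its underside.
- tape_roll: Bystander: roll of brown parcel tape lying flat, 104 mm across, 48 mm high, off to the robot's left. Origin at the centre of its underside.
Not all that is in view belongs to the job. What is shaped like the badge_moon but blue is not meant. Leave any purple look-alike of the figure_bun alone.

How it is judged (in metres and radians):
At the end, for the whole second after the job is handed in: On the tray floors, one to an empty compartment: both badges flat and face up and both figures upright (within 7 degrees) in their own trays, the key clip flat in the clip tray with its length within 17 degrees of the tray's long side; all at rest (under 0.02 m/s) (x of badge_star in the frame of badge_tray between -0.05 and 0.05 m and z of badge_star in the frame of badge_tray between 0 and 0.009 m and angle between each of badge_star, badge_moon, figure_cat, figure_bun, key_clip's own z axis and vertical below 0.12 rad and linear speed of each of badge_star, badge_moon, figure_cat, figure_bun, key_clip below 0.02 m/s and x of badge_moon in the frame of badge_tray between -0.05 and 0.05 m and z of badge_moon in the frame of badge_tray between 0 and 0.009 m and ((y of badge_star in the frame of badge_tray between -0.0317 and 0.0317 m and y of badge_moon in the frame of badge_tray between -0.1 and -0.0366 m) or (y of badge_moon in the frame of badge_tray between -0.0317 and 0.0317 m and y of badge_star in the frame of badge_tray between -0.1 and -0.0366 m)) and x of figure_cat in the frame of figure_tray between -0.05 and 0.05 m and z of figure_cat in the frame of figure_tray between 0 and 0.009 m and x of figure_bun in the frame of figure_tray between -0.05 and 0.05 m and z of figure_bun in the frame of figure_tray between 0 and 0.009 m and ((y of figure_cat in the frame of figure_tray between -0.0317 and 0.0317 m and y of figure_bun in the frame of figure_tray between 0.0366 and 0.1 m) or (y of figure_bun in the frame of figure_tray between -0.0317 and 0.0317 m and y of figure_cat in the frame of figure_tray between 0.0366 and 0.1 m)) and x of key_clip in the frame of clip_tray between -0.05 and 0.05 m and z of key_clip in the frame of clip_tray between 0 and 0.009 m and y of key_clip in the frame of clip_tray between -0.1 and -0.0025 m and angle between the x axis of key_clip and the y axis of clip_tray, either way round below 0.3 rad); the robot touches nothing.
It fails at once if a thing is dropped into its tray: it moves faster than 0.65 m/s within 15 mm of the tray's floor (a fall of more than about 2 cm) ((x of badge_star in the frame of badge_tray between -0.05 and 0.05 m and y of badge_star in the frame of badge_tray between -0.1 and 0.1 m and z of badge_star in the frame of badge_tray below 0.02 m and linear speed of badge_star above 0.65 m/s) or (x of badge_moon in the frame of badge_tray between -0.05 and 0.05 m and y of badge_moon in the frame of badge_tray between -0.1 and 0.1 m and z of badge_moon in the frame of badge_tray below 0.02 m and linear speed of badge_moon above 0.65 m/s) or (x of figure_cat in the frame of figure_tray between -0.05 and 0.05 m and y of figure_cat in the frame of figure_tray between -0.1 and 0.1 m and z of figure_cat in the frame of figure_tray below 0.02 m and linear speed of figure_cat above 0.65 m/s) or (x of figure_bun in the frame of figure_tray between -0.05 and 0.05 m and y of figure_bun in the frame of figure_tray between -0.1 and 0.1 m and z of figure_bun in the frame of figure_tray below 0.02 m and linear speed of figure_bun above 0.65 m/s) or (x of key_clip in the frame of clip_tray between -0.05 and 0.05 m and y of key_clip in the frame of clip_tray between -0.1 and 0.1 m and z of key_clip in the frame of clip_tray below 0.02 m and linear speed of key_clip above 0.65 m/s)).
It fails at once if the card reader or the tape roll is pushed more than 2 cm from its place (distance of any of card_reader, tape_roll from where it was at the start of the episode above 0.02 m).
It also fails if it takes over 99 s, if anything falls off the work surface, if the arm or the gripper's body presses on something with over 40 N, if the wrist force passes 120 N, or if a joint passes its speed limit or range.

## Working session

There is one attempt and no reset: what is moved stays moved. The work goes in short steps, Python scripts to look and compute and a tool call to move; the robot and the scene stay as the last step left them, time stands still between calls to the robot, and variables do not carry over. Pictures are saved under pics/ and viewed, about 12 in all and at most 16, crops included, and the job is handed in when it is done.

Besides the shell and the picture viewer there is one more tool, called by a JSON object that holds its "fn" and its "kwargs". servo_tool: Moves the arm, as the interface text tells. Its arguments: {"type":"object","properties":{"rows":{"type":"array","items":{"type":"array"}},"force":{"type":"number"}},"required":["rows"]}

```bash
mkdir -p pics; ls; cat > h.py <<'E'
import numpy as np,cv2
from rig import *
THINGS=["badge_star","badge_moon","figure_cat","figure_bun","key_clip","badge_tray","figure_tray","clip_tray","card_reader","tape_roll"]
def towld(cam,p):
    W=get_calibration(cam)["world_to_cam"]; W=np.array(W)
    return (np.linalg.inv(W)@np.r_[p,1])[:3]
def ray(cam,u,v,z):
    c=get_calibration(cam);K=np.array(c["intrinsics"]);M=np.linalg.inv(np.array(c["world_to_cam"]))
    d=M[:3,:3]@np.linalg.inv(K)@np.array([u,v,1.]);o=M[:3,3]
    return o+d*(z-o[2])/d[2]
def proj(cam,p):
    c=get_calibration(cam);q=np.array(c["world_to_cam"])@np.r_[p,1];q=np.array(c["intrinsics"])@q[:3]
    return q[:2]/q[2]
E
python3 - <<'E'
from h import *
print(sense())
for c in ["top","side"]:
    cv2.imwrite(f"pics/{c}0.png",grab_frame(c))
    for t in THINGS:
        for b in boxes_of(c,t)[:5]:
            w=towld(c,b["centre"]);print(c,t,round(b["conf"],2),w.round(),proj(c,w).round())
E
```

```text
pics
{'clock': 0.0, 'qpos': array([-1.24840155e+00,  3.53654854e-01,  1.63416267e+00, -1.61211894e-05,
        1.15520641e+00, -2.42290147e-03]), 'qvel': array([ 0.00036585,  0.00218381, -0.00180437, -0.00113827, -0.00107316,
        0.00021487]), 'joint_efforts': array([-1.08431213e-03, -6.05242109e+01, -3.42070198e+01, -6.65520179e-05,
        9.12227231e-03, -5.62369632e-05]), 'eef_pos': array([ 199.28454686, -591.85396393,  230.54529164]), 'tcp_rot': array([-3.14016134e+00,  1.12717042e-05,  3.24824207e-01]), 'contact_force': array([ 0.20419175,  0.10911499, -0.11673235]), 'wrist_torque': array([-0.0105792 , -0.03689481,  0.00627627]), 'opening': 0.9964536970670905}
top badge_star 0.67 [403. 266.   8.] [221. 273.]
top badge_moon 0.64 [ 491. -205.   10.] [393. 241.]
top badge_moon 0.44 [ 460. -120.    4.] [362. 253.]
top figure_cat 0.67 [450.  12.  68.] [314. 256.]
top figure_bun 0.71 [363.  63.  72.] [294. 289.]
top figure_bun 0.47 [430. 124.  67.] [271. 263.]
top key_clip 0.59 [ 445. -295.   10.] [426. 258.]
top badge_tray 0.59 [ 625. -241.    6.] [405. 193.]
top figure_tray 0.84 [601. 239.   6.] [233. 202.]
top clip_tray 0.64 [592.  10.   4.] [315. 205.]
top card_reader 0.7 [ 573. -489.   34.] [499. 210.]
top tape_roll 0.91 [556. 517.  48.] [126. 217.]
side badge_star 0.69 [ 446. -296.    8.] [332. 359.]
side badge_star 0.47 [406. 257.   8.] [263. 188.]
side badge_moon 0.8 [ 497. -207.    9.] [342. 318.]
side badge_moon 0.52 [ 459. -123.    6.] [316. 292.]
side figure_cat 0.9 [456.   1.  50.] [302. 242.]
side figure_bun 0.82 [434. 124.  44.] [282. 211.]
side figure_bun 0.72 [360.  49.  50.] [260. 236.]
side figure_bun 0.46 [ 447. -297.    7.] [333. 360.]
side key_clip 0.68 [ 448. -293.    7.] [332. 358.]
side figure_tray 0.8 [599. 202.  15.] [333. 187.]
side clip_tray 0.55 [590.   5.   3.] [351. 241.]
side card_reader 0.96 [ 574. -506.   32.] [431. 439.]
side tape_roll 0.66 [554. 493.  31.] [293. 126.]
```

View pics/top0.png

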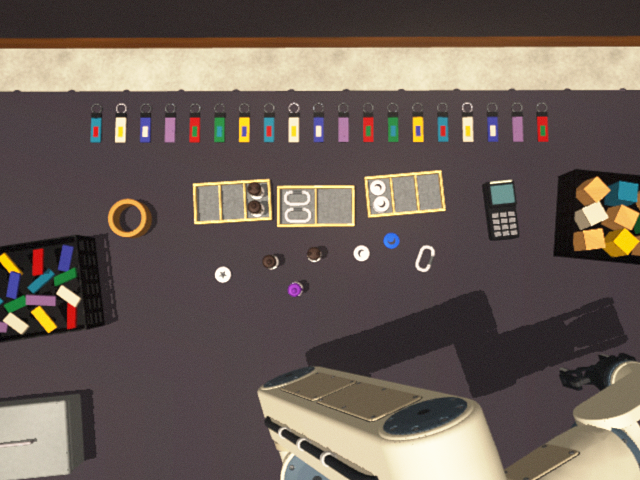

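View pics/side0.png

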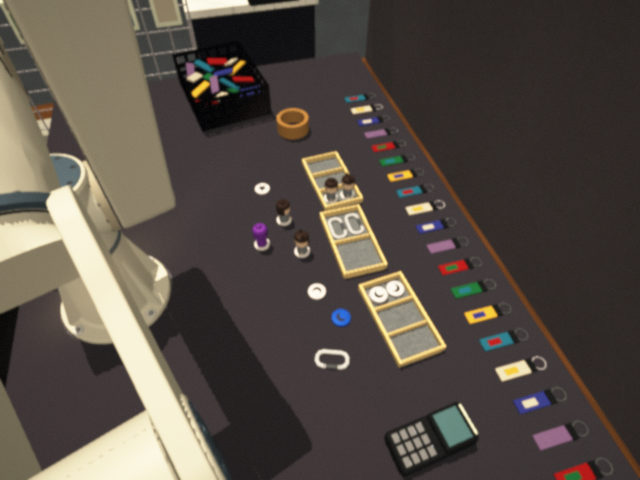

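The top picture shows the star badge at (222,274), the white moon at (361,254) with the blue look-alike at (391,241), and the clip at (425,258). The figures are at (270,262) and (314,255), and the purple look-alike is at (295,289). The trays centre on (232,201), (316,206) and (405,193). The side picture agrees. I'll move to the badge side for a wrist view.

{"fn": "servo_tool", "kwargs": {"rows": [[85, [43, -37, -15], [0, 0, 0]], [85, [43, -37, -15], [0, 0, 0]], [85, [43, -37, -15], [0, 0, 0]], [85, [43, -37, -15], [0, 0, 0]], [85, [43, -37, -15], [0, 0, 0]], [85, [43, -37, -15], [0, 0, 0]], [85, [43, -37, -15], [0, 0, 0]], [85, [43, -37, -15], [0, 0, 0]]], "force": 40}}

```text
clock: 2.1
eef_pos: [431.7, -200.4, 352.1]
tcp_rot: [3.141, -0.001, 0.325]
contact_force: [0.8, -1.1, 0.5]
opening: 0.993
```

```bash
cat >> h.py <<'E'
def poly(cam,mask,z):
    m=mask.astype(np.uint8); n,l,s,c=cv2.connectedComponentsWithStats(m); k=1+np.argmax(s[1:,4])
    cs,_=cv2.findContours((l==k).astype(np.uint8),cv2.RETR_EXTERNAL,cv2.CHAIN_APPROX_NONE)
    p=max(cs,key=len)[:,0,:]
    return np.array([ray(cam,u,v,z)[:2] for u,v in p],np.float32)
def rect(P):
    (x,y),(w,h),a=cv2.minAreaRect(P)
    if w<h: w,h,a=h,w,a+90
    return np.round([x,y,w,h],1),round((a+90)%180-90,1)   # centre, long, short, angle of long side from x, deg
Z=dict(badge_star=7,badge_moon=7,key_clip=4.5,badge_tray=22,figure_tray=22,clip_tray=22)
E
python3 - <<'E'
from h import *
s=sense();print(s["clock"],s["eef_pos"],s["tcp_rot"],s["qpos"])
im=grab_frame("wrist");cv2.imwrite("pics/w1.png",im)
for c,ts in (("wrist",["badge_moon","key_clip","badge_tray","clip_tray","figure_cat","figure_bun"]),("top",["badge_tray","clip_tray","figure_tray"])):
  for t in ts:
    if c=="wrist":
        for b in boxes_of(c,t)[:4]:
            w=towld(c,b["centre"]);print(t,"box",round(b["conf"],2),w.round(),proj(c,w).round())
    if t in Z:
      for b in trace(c,t)[:3]:
        print(c,t,"trace",round(b["conf"],2),*rect(poly(c,b["mask"],Z[t])))
E
```

```text
2.1 [ 431.68175314 -200.35681278  352.08828772] [ 3.14098815e+00 -6.43301733e-04  3.24640826e-01] [-4.37699747e-01  1.19789282e-02  1.78374094e+00  7.27063066e-06
  1.34499006e+00  8.08454323e-01]
badge_moon box 0.81 [ 460. -117.   10.] [266. 154.]
badge_moon box 0.78 [ 500. -197.    8.] [336. 145.]
wrist badge_moon trace 0.94 [ 496.9 -200.8   40.9   40.8] -71.1
wrist badge_moon trace 0.74 [ 460.9 -118.4   41.3   41.1] 17.4
wrist badge_moon trace 0.34 [433.  149.8  85.4  41. ] -81.3
key_clip box 0.91 [ 442. -290.    8.] [386. 207.]
wrist key_clip trace 0.86 [ 444.8 -294.7   74.2   43.2] -19.2
badge_tray box 0.89 [ 622. -250.    1.] [408.  55.]
wrist badge_tray trace 0.91 [ 620.  -239.1  215.   116.3] -85.0
wrist badge_tray trace 0.66 [455.1  14.8  64.1  39.5] -80.5
clip_tray box 0.85 [565. -20.   1.] [212.  37.]
wrist clip_tray trace 0.74 [577.8   2.3 216.7  95.6] -89.0
figure_cat box 0.66 [451.  -0.  69.] [151. 124.]
figure_bun box 0.85 [439. 120.  59.] [46. 99.]
figure_bun box 0.74 [366.  51.  63.] [ 95. 183.]
top clip_tray trace 0.58 [586.4   9.3 209.3 113.4] 89.9
top figure_tray trace 0.83 [599.9 236.9 216.2 118.9] -86.6
```

View pics/w1.png

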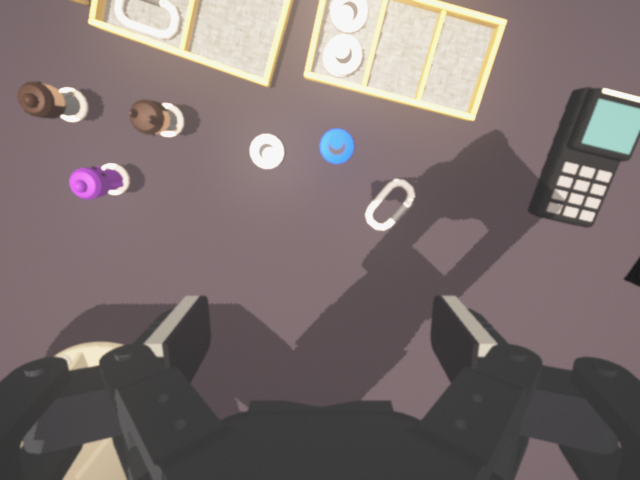

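The wrist view shows the white moon at (267,151), the blue one at (337,146) and the clip at (390,205), which matches the traces. The clip is at about (445,-295) and -19°. I'll start with the clip.

{"fn": "servo_tool", "kwargs": {"rows": [[75, [0, 0, 60], [0, 0, 9.5]], [75, [0, 0, 60], [0, 0, 9.5]], [70, [0, 0, 60], [0, 0, 9.5]], [65, [22, 42, 25], [0, 0, 9.3]], [65, [24, 42, 25], [0, 0, 0]], [65, [0, 0, 0], [0, 0, 0]]]}}

```text
clock: 3.55
eef_pos: [453.9, -296.9, 119.2]
tcp_rot: [-3.141, 0.002, -0.337]
contact_force: [0.5, -0.4, 0.6]
opening: 0.758
```

```bash
cat >> h.py <<'E'
def delta(x,y,z,yaw):
    "shift to the target along tool axes at the target yaw (deg), and the tool-z turn in deg"
    s=sense();d=np.array([x,y,z])-s["eef_pos"];a=np.radians(yaw)
    R=np.array([[np.cos(a),np.sin(a),0],[np.sin(a),-np.cos(a),0],[0,0,-1]]).T
    t=np.degrees(s["tcp_rot"][2])-yaw
    print("t",round(s["clock"],2),"tcp",s["eef_pos"].round(1),np.degrees(s["tcp_rot"]).round(1),"open",round(s["opening"]*85,1),"F",s["contact_force"].round(1),"shift",(R.T@d if 0 else np.array([R[0]@d,R[1]@d,R[2]@d])).round(1),"turn",round((t+180)%360-180,1))
E
python3 - <<'E'
from h import *
delta(444.8,-294.7,1,-19.2)
cv2.imwrite("pics/w2.png",grab_frame("wrist"))
for b in trace("wrist","key_clip")[:2]: print(round(b["conf"],2),*rect(poly("wrist",b["mask"],4.5)))
E
```

```text
t 3.55 tcp [ 453.9 -296.9  119.2] [-1.80e+02  1.00e-01 -1.93e+01] open 64.4 F [ 0.5 -0.4  0.6] shift [ -9.3   0.9 118.2] turn -0.1
0.75 [ 521.3 -494.1   68.1   55.7] 83.3
0.55 [ 445.7 -290.3   75.8   44.1] -18.1
```

View pics/w2.png

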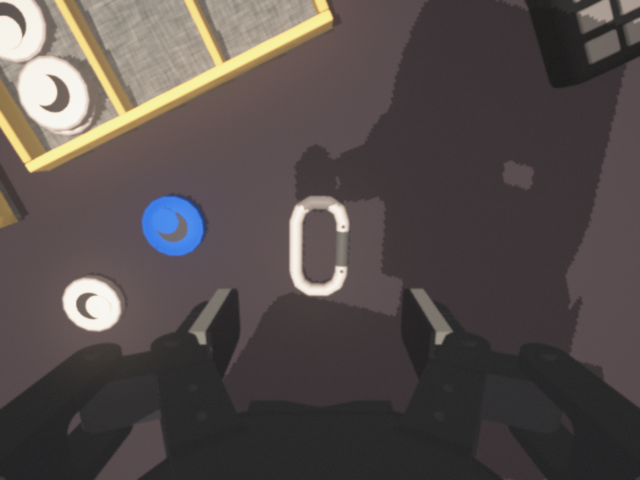

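The clip is centred between the fingers at column 319, so I'll go down and grip.

{"fn": "servo_tool", "kwargs": {"rows": [[65, [-9, -1, 45], [0, 0, 0]], [65, [0, 0, 45], [0, 0, 0]], [65, [0, 0, 18], [0, 0, 0]], [65, [0, 0, 10], [0, 0, 0]], [40, [0, 0, 0], [0, 0, 0]], [30, [0, 0, 0], [0, 0, 0]], [30, [0, 0, 0], [0, 0, 0]], [30, [0, 0, 0], [0, 0, 0]]]}}

```text
clock: 4.65
eef_pos: [447.0, -291.2, 5.0]
tcp_rot: [3.141, -0.002, -0.335]
contact_force: [-1.2, 3.2, 6.3]
opening: 0.439
```

```bash
python3 - <<'E'
from h import *
delta(446,-292,1,-19.2)
cv2.imwrite("pics/w3.png",grab_frame("wrist")); delta(446,-292,1,-19.2)
E
```

```text
t 4.65 tcp [ 447.  -291.2    5. ] [ 1.80e+02 -1.00e-01 -1.92e+01] open 37.3 F [-1.2  3.2  6.3] shift [-0.6  1.1  4. ] turn 0.0
t 4.7 tcp [ 447.  -291.2    5.1] [ 1.80e+02 -1.00e-01 -1.92e+01] open 37.4 F [-1.4  1.9  5.3] shift [-0.6  1.1  4.1] turn 0.0
```

View pics/w3.png

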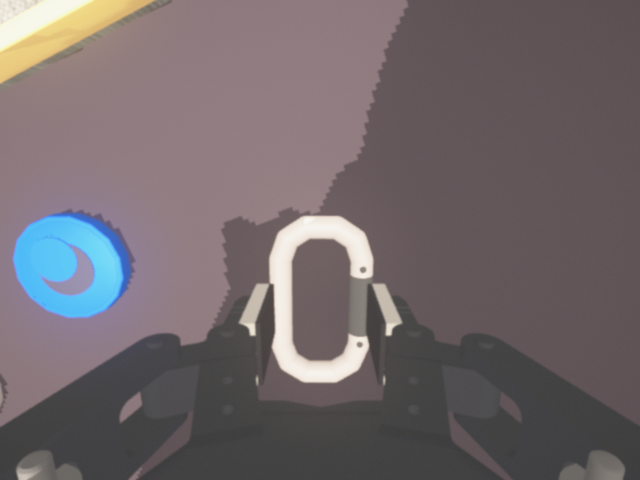

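The clip sits between the pads at about (320,300). I'll lift it and check that it is held.

{"fn": "servo_tool", "kwargs": {"rows": [[30, [0, 0, -10], [0, 0, 0]], [30, [0, 0, -25], [0, 0, 0]], [30, [0, 0, -35], [0, 0, 0]], [30, [0, 0, 0], [0, 0, 0]]], "force": 60}}

```text
clock: 5.2
eef_pos: [448.3, -292.3, 76.9]
tcp_rot: [3.14, -0.006, -0.335]
contact_force: [-0.1, -0.2, -0.9]
opening: 0.352
```

```bash
python3 - <<'E'
from h import *
delta(586.4+0,9.3-51,75,90)
cv2.imwrite("pics/w4.png",grab_frame("wrist"))
E
```

```text
t 5.2 tcp [ 448.3 -292.3   76.9] [179.9  -0.4 -19.2] open 29.9 F [-0.1 -0.2 -0.9] shift [250.6 138.1   1.9] turn -109.2
```

View pics/w4.png

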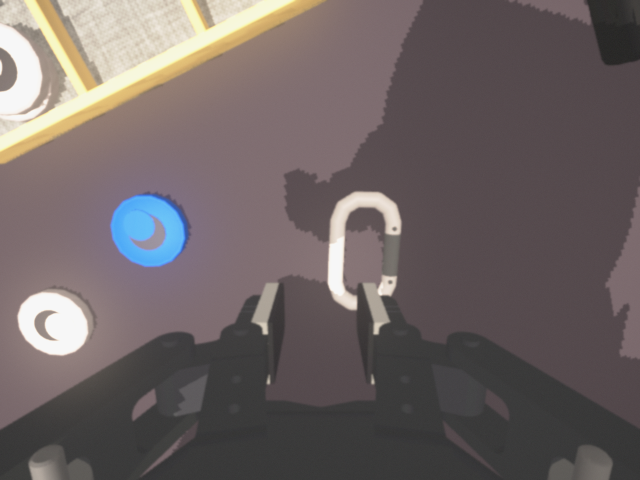

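The clip slipped out. The tips were too high on the bar, so the clip is still on the table at about (364,250). I'll measure it again and grip lower.

```bash
python3 - <<'E'
from h import *
for b in trace("wrist","key_clip")[:3]:
    r=rect(poly("wrist",b["mask"],4.5));print(round(b["conf"],2),*r)
    if 70<r[0][2]<82: delta(r[0][0],r[0][1],10,r[1])
E
```

```text
0.72 [ 438.8 -315.7   73.8   42.8] -22.0
t 5.3 tcp [ 446.6 -291.2   74.2] [ 1.80e+02 -1.00e-01 -1.92e+01] open 30.0 F [-0.3  0.6 -0.2] shift [ 1.9 25.7 64.2] turn 2.8
```

{"fn": "servo_tool", "kwargs": {"rows": [[65, [2, 26, 0], [0, 0, 2.8]], [65, [0, 0, 20], [0, 0, 0]], [65, [0, 0, 25], [0, 0, 0]], [65, [0, 0, 15], [0, 0, 0]], [60, [0, 0, 7], [0, 0, 0]], [60, [0, 0, 4], [0, 0, 0]], [60, [0, 0, 0], [0, 0, 0]]]}}

```text
clock: 6.18
eef_pos: [439.7, -316.1, 2.5]
tcp_rot: [3.142, -0.0, -0.384]
contact_force: [0.5, -0.3, -0.1]
opening: 0.706
```

{"fn": "servo_tool", "kwargs": {"rows": [[48, [0, 0, 3], [0, 0, 0]], [48, [0, 0, 2], [0, 0, 0]], [48, [0, 0, 1.5], [0, 0, 0]], [48, [0, 0, 0], [0, 0, 0]]]}}

```text
clock: 6.68
eef_pos: [439.7, -316.2, -2.7]
tcp_rot: [3.141, -0.0, -0.384]
contact_force: [-3.5, 4.0, 20.5]
opening: 0.563
```

{"fn": "servo_tool", "kwargs": {"rows": [[48, [0, 0, -3], [0, 0, 0]], [36, [0, 0, 0], [0, 0, 0]], [34, [0, 0, 0], [0, 0, 0]], [34, [0, 0, 0], [0, 0, 0]], [34, [0, 0, 0], [0, 0, 0]]], "force": 60}}

```text
clock: 7.3
eef_pos: [439.8, -316.3, -0.2]
tcp_rot: [3.141, -0.001, -0.384]
contact_force: [-3.1, 2.4, 16.9]
opening: 0.458
```

```bash
python3 - <<'E'
from h import *
a=grab_frame("wrist")[180:430,180:460];b=grab_frame("side");u,v=proj("side",[440,-316,5]).astype(int);print(u,v)
b=cv2.resize(b[v-45:v+30,u-50:u+50],(560,420),interpolation=cv2.INTER_CUBIC)
a=cv2.resize(a,(230,205));o=np.zeros((420,800,3),np.uint8);o[:,:560]=b;o[:205,565:795]=a
cv2.imwrite("pics/c5.png",o);delta(440,-316,0,-22)
E
```

```text
331 369
t 7.4 tcp [ 4.398e+02 -3.163e+02 -2.000e-01] [180.  -0. -22.] open 39.4 F [-2.7  2.1 16.4] shift [ 0.1 -0.3 -0.2] turn 0.0
```

View pics/c5.png

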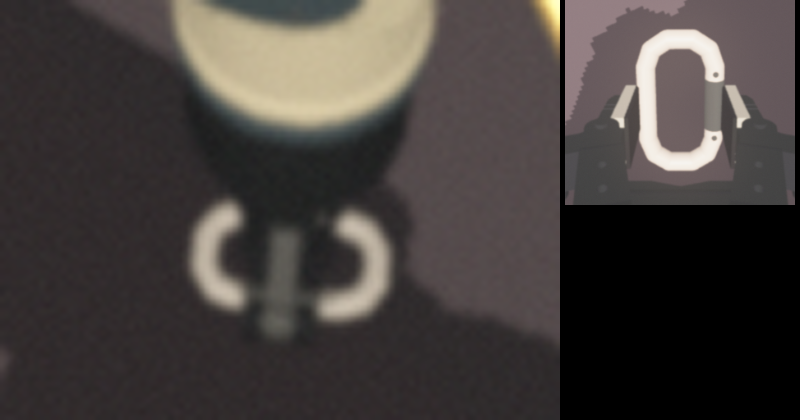

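The side crop shows the pads straddling the clip down at the table. I'll lift and test.

{"fn": "servo_tool", "kwargs": {"rows": [[34, [0, 0, -8], [0, 0, 0]], [34, [0, 0, -12], [0, 0, 0]], [34, [0, 0, -20], [0, 0, 0]], [34, [0, 0, -25], [0, 0, 0]], [34, [0, 0, -20], [0, 0, 0]], [34, [0, 0, 0], [0, 0, 0]]]}}

```text
clock: 8.15
eef_pos: [440.5, -316.8, 85.5]
tcp_rot: [3.141, -0.003, -0.384]
contact_force: [-0.5, 0.5, -0.4]
opening: 0.459
```

```bash
python3 - <<'E'
from h import *
delta(586.4,9.3-51,90,90)
im=grab_frame("wrist");cv2.imwrite("pics/w6.png",im[150:430])
E
```

```text
t 8.15 tcp [ 440.5 -316.8   85.5] [180.   -0.2 -22. ] open 39.0 F [-0.5  0.5 -0.4] shift [275.1 145.9  -4.5] turn -112.0
```

View pics/w6.png

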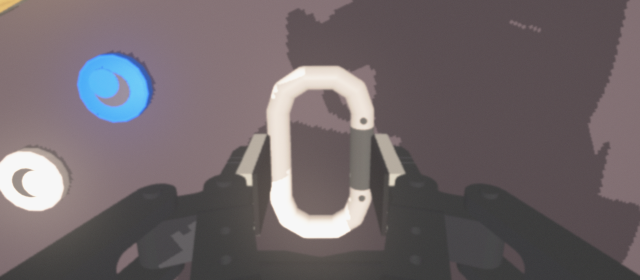

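The clip is held, centred between the pads at an opening of 39 mm. Next I'll work out a turning path to just short of the clip tray.

```bash
cat >> h.py <<'E'
def path(x,y,z,yaw,n):
    "n equal rows (start-of-row tool axes) to the target"
    s=sense();d=(np.array([x,y,z])-s["eef_pos"])/n;y0=np.degrees(s["tcp_rot"][2]);t=(yaw-y0+180)%360-180
    out=[]
    for i in range(n):
        a=np.radians(y0+t*i/n)
        out.append([round(float(v)) for v in (np.cos(a)*d[0]+np.sin(a)*d[1],np.sin(a)*d[0]-np.cos(a)*d[1],-d[2])])
    print("shifts",out,"turn/row",round(-t/n,2))
E
python3 - <<'E'
from h import *
path(586,-130,130,90,11)
E
```

```text
shifts [[6, -21, -4], [10, -19, -4], [13, -17, -4], [16, -15, -4], [18, -12, -4], [20, -8, -4], [21, -5, -4], [22, -1, -4], [21, 3, -4], [21, 7, -4], [19, 10, -4]] turn/row -10.18
```

{"fn": "servo_tool", "kwargs": {"rows": [[34, [6, -21, -4], [0, 0, -10.2]], [34, [10, -19, -4], [0, 0, -10.2]], [34, [13, -17, -4], [0, 0, -10.2]], [34, [16, -15, -4], [0, 0, -10.2]], [34, [18, -12, -4], [0, 0, -10.2]], [34, [20, -8, -4], [0, 0, -10.2]], [34, [21, -5, -4], [0, 0, -10.2]], [34, [22, -1, -4], [0, 0, -10.2]]]}}

```text
clock: 9.2
eef_pos: [546.8, -179.2, 114.6]
tcp_rot: [-3.14, 0.0, 1.046]
contact_force: [0.5, 0.2, -0.7]
opening: 0.456
```

{"fn": "servo_tool", "kwargs": {"rows": [[34, [21, 3, -4], [0, 0, -10.2]], [34, [21, 7, -4], [0, 0, -10.2]], [34, [19, 10, -4], [0, 0, -10]], [34, [0, 0, 0], [0, 0, 0]]]}}

```text
clock: 9.7
eef_pos: [587.5, -128.2, 126.9]
tcp_rot: [-3.141, -0.0, 1.572]
contact_force: [0.3, -0.4, 0.5]
opening: 0.461
```

```bash
python3 - <<'E'
from h import *
delta(586.4,9.3-51,40,90)
im=grab_frame("wrist");cv2.imwrite("pics/w7.png",im)
for t in ("clip_tray","key_clip"):
  for b in trace("wrist",t)[:3]:
    print(t,round(b["conf"],2),*rect(poly("wrist",b["mask"],22 if t=="clip_tray" else 118)))
E
```

```text
t 9.7 tcp [ 587.5 -128.2  126.9] [-180.    -0.    90.1] open 39.2 F [ 0.3 -0.4  0.5] shift [86.5 -1.1 86.9] turn 0.1
clip_tray 0.73 [590.1 -40.5 116.4 112.8] -89.6
clip_tray 0.66 [ 467.9 -114.8   42.8   40.4] -0.1
key_clip 0.91 [ 586.5 -134.8   82.5   46.3] -89.3
key_clip 0.29 [501.8 -23.   45.5  17.9] -0.2
```

View pics/w7.png

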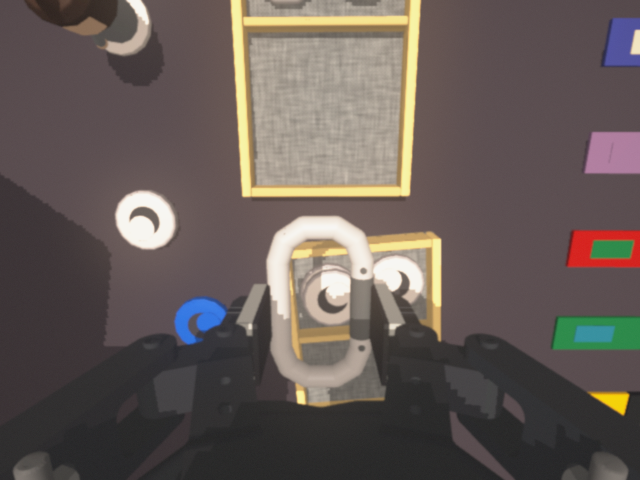

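The tray's open compartment is in view with its near edge at row 190. It centres on about (589,-43). I'll move over it and lower.

{"fn": "servo_tool", "kwargs": {"rows": [[34, [30, 1, 15], [0, 0, 0]], [34, [30, 0, 30], [0, 0, 0]], [34, [29, 0, 30], [0, 0, 0]], [34, [0, 0, 20], [0, 0, 0]], [34, [0, 0, 12], [0, 0, 0]], [34, [0, 0, 6], [0, 0, 0]], [34, [0, 0, 0], [0, 0, 0]]]}}

```text
clock: 10.72
eef_pos: [588.4, -41.0, 14.9]
tcp_rot: [3.141, 0.0, 1.57]
contact_force: [-0.5, 0.0, 0.1]
opening: 0.46
```

```bash
python3 - <<'E'
from h import *
delta(589,-39,6,90)
E
```

```text
t 10.72 tcp [588.4 -41.   14.9] [180.    0.   89.9] open 39.1 F [-0.5  0.   0.1] shift [2.  0.6 8.9] turn -0.1
```

{"fn": "servo_tool", "kwargs": {"rows": [[34, [2, 0, 5], [0, 0, 0]], [34, [0, 0, 3], [0, 0, 0]], [34, [0, 0, 1.5], [0, 0, 0]], [34, [0, 0, 0], [0, 0, 0]]]}}

```text
clock: 11.22
eef_pos: [588.2, -38.1, 5.2]
tcp_rot: [-3.141, -0.0, 1.571]
contact_force: [-0.5, -0.3, -0.4]
opening: 0.458
```

{"fn": "servo_tool", "kwargs": {"rows": [[34, [0, 0, 1], [0, 0, 0]], [44, [0, 0, 0], [0, 0, 0]], [52, [0, 0, 0], [0, 0, 0]], [54, [0, 0, -5], [0, 0, 0]], [54, [0, 0, -20], [0, 0, 0]], [54, [0, 0, -40], [0, 0, 0]], [60, [-40, 0, -40], [0, 0, 0]], [65, [-40, 0, 0], [0, 0, 0]]]}}

```text
clock: 12.22
eef_pos: [591.0, -119.3, 114.5]
tcp_rot: [3.134, 0.002, 1.572]
contact_force: [0.1, 0.1, -0.5]
opening: 0.758
```

```bash
python3 - <<'E'
from h import *
delta(461,-118,60,90)
im=grab_frame("wrist");cv2.imwrite("pics/w8.png",im)
for t,z in (("key_clip",9),("badge_moon",7)):
  for b in trace("wrist",t)[:4]:
    print(t,round(b["conf"],2),*rect(poly("wrist",b["mask"],z)))
E
```

```text
t 12.22 tcp [ 591.  -119.3  114.5] [1.796e+02 1.000e-01 9.010e+01] open 64.5 F [ 0.1  0.1 -0.5] shift [   1.3 -130.    54.5] turn 0.1
key_clip 0.86 [586.7 -38.6  73.3  41.7] -89.6
badge_moon 0.62 [ 460.8 -116.3   44.3   42.3] 19.9
badge_moon 0.52 [ 482.9 -182.8   22.5    6.1] 51.7
```

View pics/w8.png

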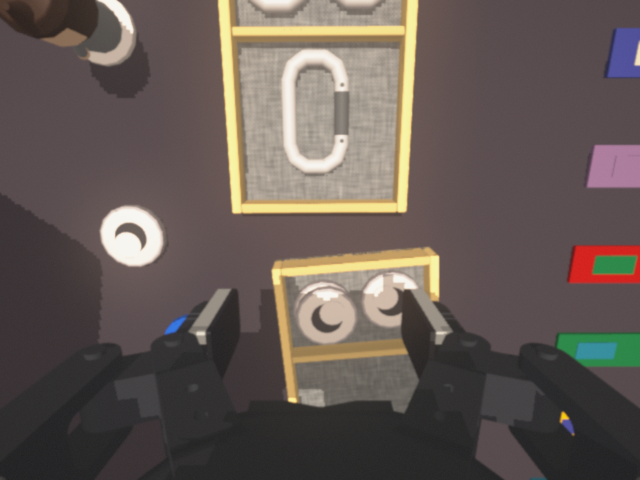

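The clip is flat in its compartment at (587,-39) and aligned. Next is the white moon at (461,-117).

{"fn": "servo_tool", "kwargs": {"rows": [[65, [1, -43, 10], [0, 0, 0]], [65, [1, -43, 20], [0, 0, 0]], [65, [0, -44, 25], [0, 0, 0]], [65, [0, 0, 25], [0, 0, 0]], [62, [0, 0, 15], [0, 0, 0]], [62, [0, 0, 0], [0, 0, 0]]]}}

```text
clock: 13.12
eef_pos: [458.3, -115.7, 13.8]
tcp_rot: [-3.14, -0.0, 1.571]
contact_force: [0.3, 0.0, 0.5]
opening: 0.725
```

```bash
python3 - <<'E'
from h import *
delta(460.8,-117,0.5,90)
E
```

```text
t 13.12 tcp [ 458.3 -115.7   13.8] [-179.9   -0.    90. ] open 61.6 F [0.3 0.  0.5] shift [-1.3  2.5 13.3] turn 0.0
```

{"fn": "servo_tool", "kwargs": {"rows": [[58, [-1, 2, 7], [0, 0, 0]], [52, [0, 0, 5], [0, 0, 0]], [50, [0, 0, 2], [0, 0, 0]], [36, [0, 0, 0], [0, 0, 0]], [36, [0, 0, 0], [0, 0, 0]], [36, [0, 0, 0], [0, 0, 0]], [36, [0, 0, 0], [0, 0, 0]]], "force": 40}}

```text
clock: 14.0
eef_pos: [460.2, -117.2, 0.5]
tcp_rot: [-3.142, -0.0, 1.571]
contact_force: [-2.0, 0.4, 6.0]
opening: 0.485
```

{"fn": "servo_tool", "kwargs": {"rows": [[36, [0, 0, -10], [0, 0, 0]], [36, [0, 0, -25], [0, 0, 0]], [36, [0, 0, -30], [0, 0, 0]], [36, [0, 0, -15], [0, 0, 0]], [36, [0, 0, 0], [0, 0, 0]]]}}

```text
clock: 14.62
eef_pos: [461.1, -117.4, 81.2]
tcp_rot: [3.139, 0.001, 1.571]
contact_force: [0.5, 0.0, -0.2]
opening: 0.489
```

```bash
python3 - <<'E'
from h import *
delta(620,-239,80,95);path(620,-239,80,95,6)
grab_frame("wrist")
for b in boxes_of("wrist","badge_moon")[:3]: print(round(b["conf"],2),towld("wrist",b["centre"]).round())
for b in trace("wrist","badge_tray")[:2]: print(b["conf"],*rect(poly("wrist",b["mask"],22)))
E
```

```text
t 14.62 tcp [ 461.1 -117.4   81.2] [179.9   0.   90. ] open 41.5 F [ 0.5  0.  -0.2] shift [-135.   147.7    1.2] turn -5.0
shifts [[-20, 26, 0], [-21, 26, 0], [-21, 26, 0], [-21, 26, 0], [-22, 25, 0], [-22, 25, 0]] turn/row -0.83
0.71 [583. -41.  -1.]
0.7 [ 457. -113.   85.]
0.56 [ 489. -203.    5.]
0.56 [ 606.  -176.7  111.7  106.9] -84.0
```

```bash
python3 - <<'E'
from h import *
im=cv2.imread("pics/top0.png");h=cv2.cvtColor(im,cv2.COLOR_BGR2HSV)
m=cv2.inRange(h,(15,70,90),(35,255,255))
for n,(a,b) in dict(fig=(185,273),clip=(274,358),badge=(360,450)).items():
    k=np.zeros_like(m);k[165:232,a:b]=m[165:232,a:b]
    v,u=np.nonzero(k);P=np.array([ray("top",x,y,22)[:2] for x,y in zip(u,v)],np.float32);print(n,len(P),*rect(P))
E
```

```text
fig 1140 [601.3 237.6 216.3 117.3] -86.7
clip 957 [587.8   8.2 217.  116.2] 89.9Traceback (most recent call last):
  File "<stdin>", line 6, in <module>
  File "h.py", line 8, in ray
    c=get_calibration(cam);K=np.array(c["intrinsics"]);M=np.linalg.inv(np.array(c["world_to_cam"]))
ValueError: time passes only in moves, steps and waits
```

```bash
python3 - <<'E'
s=open("h.py").read()
s=s.replace("    cs,_=cv2","    C=get_calibration(cam)\n    cs,_=cv2").replace("ray(cam,u,v,z)[:2] for","ray(cam,u,v,z,C)[:2] for").replace("def ray(cam,u,v,z):","def ray(cam,u,v,z,c=None):").replace("    c=get_calibration(cam);K=","    c=c or get_calibration(cam);K=")
open("h.py","w").write(s)
E
python3 - <<'E'
from h import *
im=cv2.imread("pics/top0.png");h=cv2.cvtColor(im,cv2.COLOR_BGR2HSV)
m=cv2.inRange(h,(15,70,90),(35,255,255));C=get_calibration("top")
k=np.zeros_like(m);k[165:232,360:450]=m[165:232,360:450]
v,u=np.nonzero(k);P=np.array([ray("top",x,y,22,C)[:2] for x,y in zip(u,v)],np.float32);print(len(P),*rect(P))
E
```

```text
1142 [ 622.  -236.2  216.7  117.2] -85.1
```

The badge tray centres on (622,-236) with a yaw of 4.9°. The moon goes in the middle compartment.

{"fn": "servo_tool", "kwargs": {"rows": [[36, [-21, 26, 0], [0, 0, -0.8]], [36, [-21, 26, 0], [0, 0, -0.8]], [36, [-21, 26, 0], [0, 0, -0.8]], [36, [-21, 26, 0], [0, 0, -0.8]], [36, [-21, 26, 10], [0, 0, -0.8]], [36, [-21, 26, 20], [0, 0, -0.9]], [36, [0, 0, 15], [0, 0, 0]], [36, [0, 0, 0], [0, 0, 0]]]}}

```text
clock: 15.78
eef_pos: [618.1, -236.6, 32.6]
tcp_rot: [-3.137, -0.002, 1.656]
contact_force: [-0.1, -1.1, -1.0]
opening: 0.481
```

```bash
python3 - <<'E'
from h import *
delta(622,-236,6,95)
cv2.imwrite("pics/w9.png",grab_frame("wrist"))
E
```

```text
t 15.78 tcp [ 618.1 -236.6   32.6] [-1.797e+02 -1.000e-01  9.490e+01] open 40.9 F [-0.1 -1.1 -1. ] shift [ 0.2  3.9 26.6] turn -0.1
```

View pics/w9.png

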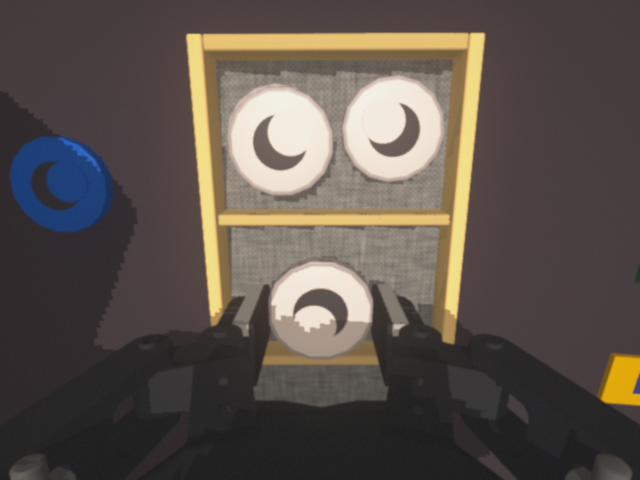

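```bash
python3 - <<'E'
from h import *
for n,u,v,z in (("far edge",337,36,22),("div1",335,217,22),("div2",330,357,22),("wallL",205,200,22),("wallR",462,200,22),("badge",321,308,40),("badge35",321,308,36)): print(n,ray("wrist",u,v,z).round(1))
delta(622,-236,6,95)
E
```

```text
far edge [ 616.2 -132.5   22. ]
div1 [ 622.1 -201.8   22. ]
div2 [ 626.2 -268.9   22. ]
wallL [ 566.9 -199.2   22. ]
wallR [ 674.6 -189.9   22. ]
badge [ 619.1 -235.8   40. ]
badge35 [ 619.3 -237.7   36. ]
t 15.82 tcp [ 618.7 -236.7   33.8] [-1.798e+02 -1.000e-01  9.490e+01] open 41.6 F [-0.3  0.9  0.1] shift [ 0.4  3.4 27.8] turn -0.1
```

The dividers lie at y = -202 and -269 and the badge is at -236, so it is centred. I'll lower it and release.

{"fn": "servo_tool", "kwargs": {"rows": [[36, [0, 4, 12], [0, 0, 0]], [36, [0, 0, 8], [0, 0, 0]], [36, [0, 0, 4], [0, 0, 0]], [36, [0, 0, 2.5], [0, 0, 0]], [36, [0, 0, 0], [0, 0, 0]], [36, [0, 0, 0], [0, 0, 0]]]}}

```text
clock: 16.58
eef_pos: [624.7, -237.4, 9.0]
tcp_rot: [3.141, 0.0, 1.656]
contact_force: [-0.3, -0.1, -1.6]
opening: 0.487
```

{"fn": "servo_tool", "kwargs": {"rows": [[36, [0, 0, 2], [0, 0, 0]], [36, [0, 0, 1.5], [0, 0, 0]], [36, [0, 0, 0], [0, 0, 0]], [48, [0, 0, 0], [0, 0, 0]], [54, [0, 0, 0], [0, 0, 0]], [56, [0, 0, -6], [0, 0, 0]], [56, [0, 0, -25], [0, 0, 0]], [60, [0, 0, -45], [0, 0, 0]]]}}

```text
clock: 17.58
eef_pos: [623.3, -236.8, 80.7]
tcp_rot: [-3.139, -0.001, 1.656]
contact_force: [0.7, 0.6, 0.7]
opening: 0.705
```

```bash
python3 - <<'E'
from h import *
grab_frame("wrist")
for b in trace("wrist","badge_moon")[:3]: print(round(b["conf"],2),*rect(poly("wrist",b["mask"],12)))
path(410,60,170,90,8)
path(385,190,170,90,8)
print(sense()["qpos"])
E
```

```text
0.72 [ 630.2 -240.9   45.1   44.3] -85.3
0.66 [ 502.1 -202.4   45.3   42.3] 4.9
shifts [[39, -24, -10], [39, -24, -10], [39, -25, -10], [39, -25, -10], [38, -26, -10], [38, -26, -10], [38, -26, -10], [38, -27, -10]] turn/row 0.61
shifts [[56, -26, -10], [56, -26, -10], [55, -27, -10], [55, -27, -10], [55, -28, -10], [55, -29, -10], [54, -29, -10], [54, -30, -10]] turn/row 0.61
[-3.65312195e-01  5.71901595e-01  1.63976157e+00  2.82617412e-05
  9.22015314e-01 -4.51034198e-01]
```

Moon placed. Now to a viewpoint for the star and the figures.

{"fn": "servo_tool", "kwargs": {"rows": [[65, [52, -25, -20], [0, 0, 0.6]], [65, [53, -27, -15], [0, 0, 0.6]], [65, [53, -27, -15], [0, 0, 0.6]], [65, [53, -27, -15], [0, 0, 0.6]], [65, [53, -27, -10], [0, 0, 0.6]], [65, [53, -28, -10], [0, 0, 0.6]], [65, [53, -28, -5], [0, 0, 0.6]], [65, [50, -28, 0], [0, 0, 0.6]]]}}

```text
clock: 18.68
eef_pos: [386.4, 173.2, 171.9]
tcp_rot: [3.14, -0.001, 1.572]
contact_force: [1.5, 0.5, 1.0]
opening: 0.76
```

```bash
python3 - <<'E'
from h import *
s=sense();print(s["eef_pos"],s["tcp_rot"])
cv2.imwrite("pics/w10.png",grab_frame("wrist"))
for b in trace("wrist","badge_star")[:3]:
    r=rect(poly("wrist",b["mask"],7));print(round(b["conf"],2),*r);delta(r[0][0],r[0][1],14,90)
for t in ("figure_cat","figure_bun"):
    for b in boxes_of("wrist",t)[:4]:
        w=towld("wrist",b["centre"]);print(t,round(b["conf"],2),w.round(),proj("wrist",w).round())
E
```

```text
[386.36678117 173.22332751 171.86822774] [ 3.14002647e+00 -7.72877572e-04  1.57217346e+00]
0.8 [400.  265.9  42.4  42.2] 70.4
t 18.77 tcp [384.6 175.1 171.4] [-1.80e+02 -1.00e-01  9.04e+01] open 65.1 F [ 0.2 -0.8 -0.6] shift [ 90.8  15.4 157.4] turn 0.4
0.57 [593.   71.3 127.6  97.8] 0.5
t 18.77 tcp [384.6 175.1 171.4] [-1.80e+02 -1.00e-01  9.04e+01] open 65.1 F [ 0.2 -0.8 -0.6] shift [-103.8  208.4  157.4] turn 0.4
figure_cat 0.86 [447.  23.  19.] [385. 385.]
figure_bun 0.92 [434. 139.  69.] [387. 286.]
figure_bun 0.6 [362.  75.  66.] [287. 364.]
```

View pics/w10.png

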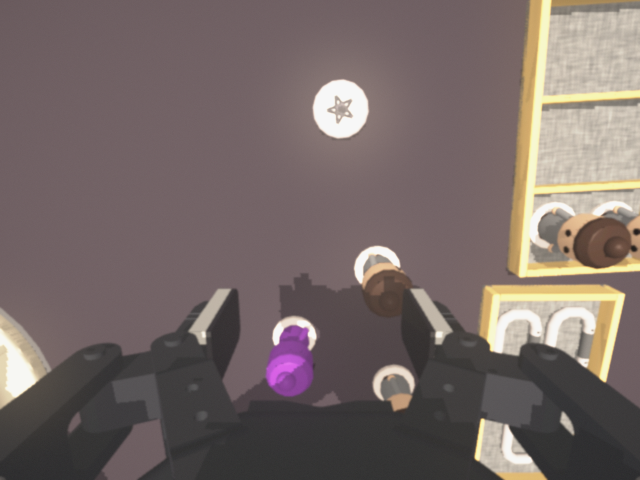

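The star is at (341,110), which is (400,266). The purple look-alike is at (292,365), and the brown figures are at (385,285) and (397,385). I'll grab the star.

{"fn": "servo_tool", "kwargs": {"rows": [[64, [45, 8, 20], [0, 0, 0.4]], [64, [46, 8, 20], [0, 0, 0]], [62, [0, 0, 50], [0, 0, 0]], [60, [0, 0, 40], [0, 0, 0]], [60, [0, 0, 20], [0, 0, 0]], [56, [0, 0, 5], [0, 0, 0]], [56, [0, 0, 0], [0, 0, 0]]]}}

```text
clock: 19.75
eef_pos: [404.0, 262.0, 16.4]
tcp_rot: [3.142, 0.0, 1.564]
contact_force: [0.7, -0.9, -0.3]
opening: 0.658
```

```bash
python3 - <<'E'
from h import *
delta(400,265.9,0.5,90)
E
```

```text
t 19.75 tcp [404.  262.   16.4] [180.    0.   89.6] open 55.9 F [ 0.7 -0.9 -0.3] shift [ 3.9 -4.  15.9] turn -0.4
```

{"fn": "servo_tool", "kwargs": {"rows": [[58, [4, -4, 4], [0, 0, 0]], [56, [0, 0, 6], [0, 0, 0]], [52, [0, 0, 4], [0, 0, 0]], [50, [0, 0, 2], [0, 0, 0]], [36, [0, 0, 0], [0, 0, 0]], [36, [0, 0, 0], [0, 0, 0]], [36, [0, 0, 0], [0, 0, 0]], [36, [0, 0, 0], [0, 0, 0]]]}}

```text
clock: 20.75
eef_pos: [399.3, 266.6, 0.4]
tcp_rot: [-3.141, 0.0, 1.566]
contact_force: [-2.1, -0.3, 5.3]
opening: 0.486
```

{"fn": "servo_tool", "kwargs": {"rows": [[36, [0, 0, -10], [0, 0, 0]], [36, [0, 0, -25], [0, 0, 0]], [36, [0, 0, -35], [0, 0, 0]], [36, [0, 0, -40], [0, 0, 0]], [36, [0, 0, -40], [0, 0, 0]]]}}

```text
clock: 21.38
eef_pos: [399.4, 266.5, 152.1]
tcp_rot: [3.141, -0.0, 1.566]
contact_force: [0.7, 0.6, -0.1]
opening: 0.486
```

```bash
python3 - <<'E'
from h import *
a=np.radians(4.9);x,y=622+68*np.sin(a),-236-68*np.cos(a);print(x,y)
delta(x,y,150,95);path(x,y,150,95,12)
grab_frame("wrist")
for b in boxes_of("wrist","badge_star")[:3]: print(round(b["conf"],2),towld("wrist",b["centre"]).round())
E
```

```text
627.808350773341 -303.75148014098164
t 21.38 tcp [399.4 266.5 152.1] [180.   -0.   89.7] open 41.3 F [ 0.7  0.6 -0.1] shift [-588.   177.9    2.1] turn -5.3
shifts [[-47, 19, 0], [-48, 19, 0], [-48, 19, 0], [-48, 18, 0], [-48, 18, 0], [-48, 17, 0], [-48, 17, 0], [-48, 17, 0], [-49, 16, 0], [-49, 16, 0], [-49, 16, 0], [-49, 15, 0]] turn/row -0.44
0.71 [403. 262. 163.]
```

The star is held at z 163. Moving it to the -y badge compartment.

{"fn": "servo_tool", "kwargs": {"rows": [[36, [-48, 19, 0], [0, 0, -0.4]], [36, [-48, 19, 0], [0, 0, -0.4]], [36, [-48, 19, 0], [0, 0, -0.4]], [36, [-48, 18, 0], [0, 0, -0.4]], [36, [-48, 18, 0], [0, 0, -0.4]], [36, [-48, 17, 0], [0, 0, -0.4]], [36, [-48, 17, 0], [0, 0, -0.4]], [36, [-48, 17, 0], [0, 0, -0.5]]]}}

```text
clock: 22.48
eef_pos: [550.9, -116.3, 149.9]
tcp_rot: [-3.141, -0.0, 1.623]
contact_force: [1.6, 0.3, -0.9]
opening: 0.488
```

{"fn": "servo_tool", "kwargs": {"rows": [[36, [-49, 16, 0], [0, 0, -0.5]], [36, [-49, 16, 0], [0, 0, -0.5]], [36, [-49, 16, 0], [0, 0, -0.5]], [36, [-49, 15, 30], [0, 0, -0.5]], [36, [0, 0, 50], [0, 0, 0]], [36, [0, 0, 30], [0, 0, 0]], [36, [0, 0, 0], [0, 0, 0]]]}}

```text
clock: 23.35
eef_pos: [624.1, -305.1, 37.0]
tcp_rot: [-3.137, -0.003, 1.658]
contact_force: [-0.2, 0.1, 0.6]
opening: 0.485
```

```bash
python3 - <<'E'
from h import *
delta(629.5,-304,6,95)
E
```

```text
t 23.35 tcp [ 624.1 -305.1   37. ] [-179.7   -0.2   95. ] open 41.2 F [-0.2  0.1  0.6] shift [ 0.6  5.5 31. ] turn -0.0
```

{"fn": "servo_tool", "kwargs": {"rows": [[36, [1, 3, 12], [0, 0, 0]], [36, [0, 0, 10], [0, 0, 0]], [36, [0, 0, 4], [0, 0, 0]], [36, [0, 0, 2], [0, 0, 0]], [36, [0, 0, 0], [0, 0, 0]], [36, [0, 0, 0], [0, 0, 0]]]}}

```text
clock: 24.1
eef_pos: [629.6, -304.9, 12.7]
tcp_rot: [3.141, 0.0, 1.658]
contact_force: [0.0, -0.1, 0.0]
opening: 0.484
```

{"fn": "servo_tool", "kwargs": {"rows": [[36, [0, 0, 4], [0, 0, 0]], [36, [0, 0, 2], [0, 0, 0]], [36, [0, 0, 1], [0, 0, 0]], [36, [0, 0, 0], [0, 0, 0]], [48, [0, 0, 0], [0, 0, 0]], [54, [0, 0, 0], [0, 0, 0]], [56, [0, 0, -6], [0, 0, 0]], [56, [0, 0, -20], [0, 0, 0]]]}}

```text
clock: 25.1
eef_pos: [628.6, -304.4, 31.1]
tcp_rot: [-3.14, -0.001, 1.658]
contact_force: [-0.2, 0.2, -0.3]
opening: 0.656
```

{"fn": "servo_tool", "kwargs": {"rows": [[60, [0, 0, -45], [0, 0, 0]], [60, [0, 0, -55], [0, 0, 0]], [60, [0, 0, 0], [0, 0, 0]]]}}

```text
clock: 25.48
eef_pos: [632.7, -306.4, 138.4]
tcp_rot: [3.133, 0.005, 1.658]
contact_force: [0.6, -0.4, -0.3]
opening: 0.703
```

```bash
python3 - <<'E'
from h import *
grab_frame("wrist")
for t in ("badge_star","badge_moon"):
  for b in trace("wrist",t)[:4]: print(t,round(b["conf"],2),*rect(poly("wrist",b["mask"],12)))
path(450,-70,180,90,8)
E
```

```text
badge_star 0.8 [ 626.  -304.3   41.9   41.8] 29.7
badge_moon 0.88 [ 620.3 -235.6   41.9   41.4] -64.4
badge_moon 0.76 [ 496.6 -199.8   43.3   41.1] 5.0
badge_moon 0.59 [ 620.7 -248.6  189.2  115.2] -85.0
shifts [[31, -20, -6], [31, -20, -6], [31, -20, -6], [31, -21, -6], [30, -21, -6], [30, -21, -6], [30, -22, -6], [30, -22, -6]] turn/row 0.63
```

Both badges read as placed, the moon at (620,-236) and the star at (626,-304). Now the figures.

{"fn": "servo_tool", "kwargs": {"rows": [[70, [31, -20, -8], [0, 0, 0.6]], [75, [31, -20, -8], [0, 0, 0.6]], [75, [31, -20, -8], [0, 0, 0.6]], [75, [31, -21, -8], [0, 0, 0.6]], [75, [30, -21, -8], [0, 0, 0.6]], [75, [30, -21, -8], [0, 0, 0.7]], [75, [30, -22, -8], [0, 0, 0.7]], [75, [30, -22, -8], [0, 0, 0.6]]]}}

```text
clock: 26.62
eef_pos: [448.5, -68.4, 194.4]
tcp_rot: [-3.139, -0.0, 1.57]
contact_force: [1.2, 0.2, 0.9]
opening: 0.88
```

```bash
cat >> h.py <<'E'
def figs(C="wrist"):
    im=grab_frame(C);c=get_calibration(C);h=cv2.cvtColor(im,cv2.COLOR_BGR2HSV)
    for t in ("figure_cat","figure_bun"):
        for b in trace(C,t)[:4]:
            m=b["mask"]; w=m&(h[...,1]<60)&(h[...,2]>130)
            if w.sum()<30: print(t,"no base",round(b["conf"],2));continue
            P=poly(C,w,4);(x,y),r=cv2.minEnclosingCircle(P)
            dk=m&(h[...,2]<90); v,u=np.nonzero(dk) if dk.any() else np.nonzero(m)
            hd=ray(C,u.mean(),v.mean(),62,c)
            print(t,round(b["conf"],2),"base",round(x),round(y),"r",round(r,1),"head",hd.round(),"px",u.mean().round(),v.mean().round(),"hue",np.median(h[...,0][m]))
    return im
E
python3 - <<'E'
from h import *
cv2.imwrite("pics/w11.png",figs())
delta(452,5,120,90)
E
```

```text
figure_cat 0.77 base 442 1 r 6.6 head [455.  14.  62.] px 334.0 121.0 hue 9.0
figure_bun 0.7 base 364 62 r 20.1 head [378.  58.  62.] px 221.0 54.0 hue 145.0
t 26.77 tcp [449.  -68.5 194.8] [-179.9   -0.    90.1] open 74.6 F [ 0.7 -0.2  0.4] shift [73.5  3.  74.8] turn 0.1
```

View pics/w11.png

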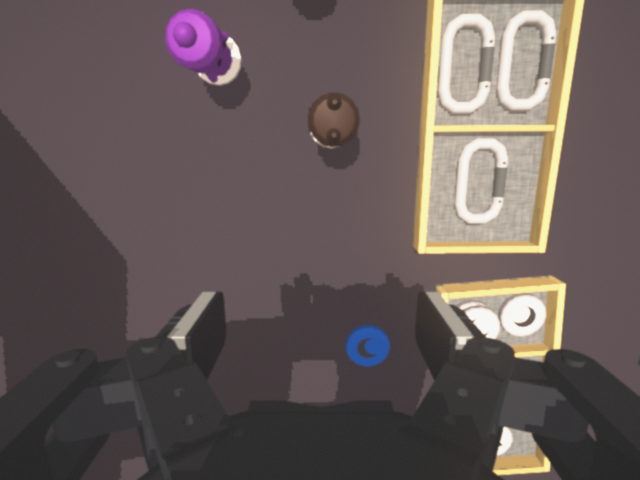

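The cat is seen almost straight down at (334,121), with its head at about (454,13). The purple one at (190,40) is clear of the jaws.

{"fn": "servo_tool", "kwargs": {"rows": [[80, [40, 2, 15], [0, 0, 0]], [80, [41, 2, 35], [0, 0, 0]], [80, [0, 0, 20], [0, 0, 0]], [80, [0, 0, 0], [0, 0, 0]]]}}

```text
clock: 27.28
eef_pos: [453.3, 11.4, 123.4]
tcp_rot: [-3.137, 0.0, 1.572]
contact_force: [-0.2, -0.5, -0.6]
opening: 0.934
```

```bash
python3 - <<'E'
from h import *
delta(454,12.5,32,90)
im=grab_frame("wrist");cv2.imwrite("pics/w12.png",im)
for b in boxes_of("wrist","figure_cat")[:2]: print(round(b["conf"],2),towld("wrist",b["centre"]).round())
E
```

```text
t 27.27 tcp [453.3  11.4 123.4] [-179.8    0.    90. ] open 79.4 F [-0.2 -0.5 -0.6] shift [ 1.1  0.7 91.4] turn 0.0
0.85 [455.  15.  72.]
0.65 [598. 145.   8.]
```

View pics/w12.png

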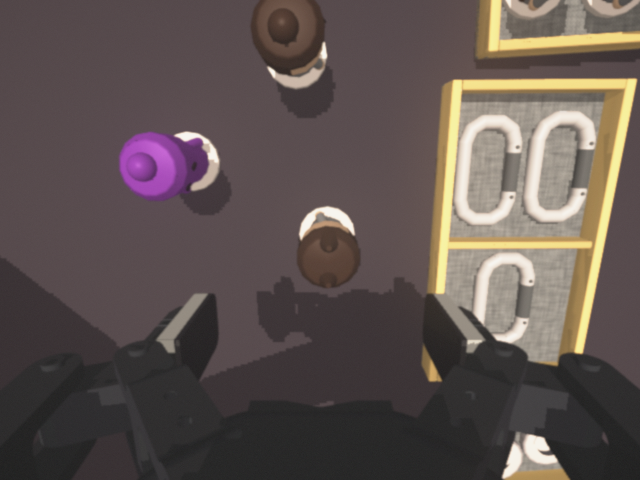

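The cat is between the fingers at (328,255). I'll go down and grip the head.

{"fn": "servo_tool", "kwargs": {"rows": [[80, [2, 2, 15], [0, 0, 0]], [80, [0, 0, 30], [0, 0, 0]], [80, [0, 0, 30], [0, 0, 0]], [75, [0, 0, 14], [0, 0, 0]], [60, [0, 0, 0], [0, 0, 0]], [45, [0, 0, 0], [0, 0, 0]], [30, [0, 0, 0], [0, 0, 0]], [30, [0, 0, 0], [0, 0, 0]]], "force": 30}}

```text
clock: 28.38
eef_pos: [457.2, 13.6, 37.3]
tcp_rot: [3.139, -0.0, 1.571]
contact_force: [0.3, -0.7, 7.3]
opening: 0.405
```

{"fn": "servo_tool", "kwargs": {"rows": [[30, [0, 0, 0], [0, 0, 0]], [30, [0, 0, 0], [0, 0, 0]]]}}

```text
clock: 28.62
eef_pos: [457.3, 13.6, 37.3]
tcp_rot: [3.139, -0.0, 1.571]
contact_force: [0.2, -0.3, 7.2]
opening: 0.403
```

Gripped with an opening of 34.5 mm. I'll lift high enough to clear the fixed figures.

{"fn": "servo_tool", "kwargs": {"rows": [[30, [0, 0, -12], [0, 0, 0]], [30, [0, 0, -25], [0, 0, 0]], [30, [0, 0, -35], [0, 0, 0]], [30, [0, 0, -35], [0, 0, 0]], [30, [0, 0, 0], [0, 0, 0]]]}}

```text
clock: 29.25
eef_pos: [458.1, 13.7, 146.3]
tcp_rot: [3.136, -0.0, 1.571]
contact_force: [-0.0, 0.4, -0.6]
opening: 0.399
```

```bash
python3 - <<'E'
from h import *
delta(602,238,140,93.3);path(602,238,140,93.3,8)
grab_frame("wrist")
for b in boxes_of("wrist","figure_cat")[:2]: print(round(b["conf"],2),towld("wrist",b["centre"]).round())
for b in trace("wrist","figure_tray")[:2]: print(round(b["conf"],2),*rect(poly("wrist",b["mask"],22)))
E
```

```text
t 29.25 tcp [458.1  13.7 146.3] [179.7  -0.   90. ] open 33.9 F [-0.   0.4 -0.6] shift [215.7 156.6   6.3] turn -3.3
shifts [[28, 18, 1], [28, 18, 1], [28, 18, 1], [28, 19, 1], [28, 19, 1], [27, 19, 1], [27, 19, 1], [27, 19, 1]] turn/row -0.41
0.57 [453.  16. 177.]
0.64 [599.  148.3 117.7  40.2] 3.1
```

{"fn": "servo_tool", "kwargs": {"rows": [[30, [28, 18, 0], [0, 0, -0.4]], [30, [28, 18, 0], [0, 0, -0.4]], [30, [28, 18, 0], [0, 0, -0.4]], [30, [28, 19, 0], [0, 0, -0.4]], [30, [28, 19, 0], [0, 0, -0.4]], [30, [27, 19, 0], [0, 0, -0.4]], [30, [27, 19, 0], [0, 0, -0.4]], [30, [22, 19, 0], [0, 0, -0.5]]]}}

```text
clock: 30.4
eef_pos: [599.6, 234.0, 141.4]
tcp_rot: [-3.139, 0.001, 1.629]
contact_force: [0.6, 0.6, -0.4]
opening: 0.402
```

{"fn": "servo_tool", "kwargs": {"rows": [[30, [0, 0, 0], [0, 0, 0]], [30, [0, 0, 0], [0, 0, 0]]]}}

```text
clock: 30.65
eef_pos: [598.9, 232.6, 141.8]
tcp_rot: [-3.139, 0.001, 1.629]
contact_force: [-0.2, -0.4, -1.7]
opening: 0.403
```

```bash
python3 - <<'E'
from h import *
delta(600,238,43,93.3)
im=grab_frame("wrist");cv2.imwrite("pics/w13.png",im)
C=get_calibration("wrist")
for y in (-34,34,68,106):
    a=np.radians(3.3);print(y,proj("wrist",[600.5-y*np.sin(a),238+y*np.cos(a),22]).round())
for b in trace("wrist","figure_tray")[:2]: print(round(b["conf"],2),*rect(poly("wrist",b["mask"],22)))
E
```

```text
t 30.65 tcp [598.9 232.6 141.8] [-1.798e+02  1.000e-01  9.330e+01] open 34.3 F [-0.2 -0.4 -1.7] shift [ 5.3  1.4 98.8] turn 0.0
-34 [323. 271.]
34 [323. 180.]
68 [323. 129.]
106 [323.  69.]
```

View pics/w13.png

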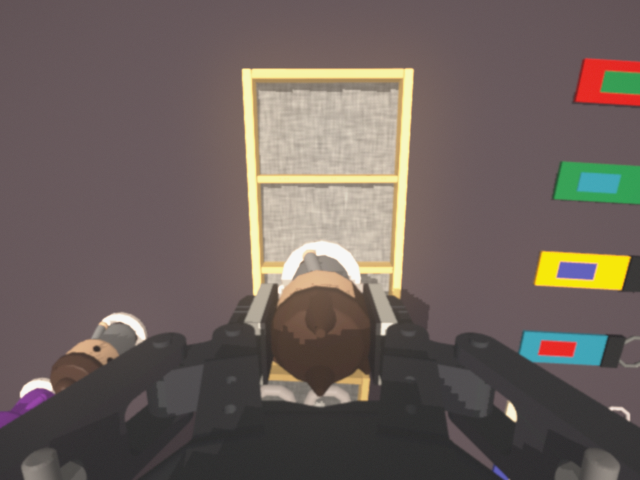

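The predicted divider rows (180, 271) match the picture (180, 268), and the upright cat hangs near the middle compartment. I'll lower it.

{"fn": "servo_tool", "kwargs": {"rows": [[30, [5, 3, 15], [0, 0, 0]], [30, [0, 0, 30], [0, 0, 0]], [30, [0, 0, 25], [0, 0, 0]], [30, [0, 0, 12], [0, 0, 0]], [30, [0, 0, 6], [0, 0, 0]], [30, [0, 0, 4], [0, 0, 0]], [30, [0, 0, 0], [0, 0, 0]], [30, [0, 0, 0], [0, 0, 0]]]}}

```text
clock: 31.75
eef_pos: [603.2, 238.6, 52.0]
tcp_rot: [3.141, -0.0, 1.629]
contact_force: [0.1, -0.0, -1.0]
opening: 0.404
```

{"fn": "servo_tool", "kwargs": {"rows": [[30, [0, 0, 4], [0, 0, 0]], [30, [0, 0, 3], [0, 0, 0]], [30, [0, 0, 2], [0, 0, 0]], [30, [0, 0, 0], [0, 0, 0]]]}}

```text
clock: 32.25
eef_pos: [602.7, 238.4, 42.4]
tcp_rot: [-3.141, 0.0, 1.629]
contact_force: [-0.9, -0.5, 1.8]
opening: 0.399
```

{"fn": "servo_tool", "kwargs": {"rows": [[30, [0, 0, 0.5], [0, 0, 0]], [40, [0, 0, 0], [0, 0, 0]], [55, [0, 0, 0], [0, 0, 0]], [70, [0, 0, 0], [0, 0, 0]], [78, [0, 0, 0], [0, 0, 0]], [80, [0, 0, -15], [0, 0, 0]], [80, [0, 0, -40], [0, 0, 0]], [80, [0, 0, -55], [0, 0, 0]]]}}

```text
clock: 33.25
eef_pos: [602.0, 238.1, 152.7]
tcp_rot: [-3.14, 0.001, 1.628]
contact_force: [1.8, 0.2, 0.5]
opening: 0.935
```

```bash
python3 - <<'E'
from h import *
figs()
path(436,60,190,90,8)
E
```

```text
figure_cat 0.85 base 610 237 r 21.0 head [609. 241.  62.] px 323.0 240.0 hue 12.0
figure_bun 0.6 base 437 134 r 23.7 head [446. 143.  62.] px 93.0 357.0 hue 14.0
figure_bun 0.46 base 611 236 r 23.4 head [609. 241.  62.] px 322.0 240.0 hue 12.0
shifts [[-21, -22, -4], [-21, -22, -4], [-21, -22, -4], [-22, -22, -4], [-22, -22, -4], [-22, -22, -4], [-22, -21, -4], [-22, -21, -4]] turn/row 0.41
```

The cat stands upright in the middle compartment. On to the bun figure.

{"fn": "servo_tool", "kwargs": {"rows": [[80, [-21, -22, -10], [0, 0, 0.4]], [80, [-21, -22, -10], [0, 0, 0.4]], [80, [-21, -22, -10], [0, 0, 0.4]], [80, [-22, -22, -6], [0, 0, 0.4]], [80, [-22, -22, -4], [0, 0, 0.4]], [80, [-22, -22, -2], [0, 0, 0.4]], [80, [-22, -21, 0], [0, 0, 0.4]], [80, [-22, -21, 0], [0, 0, 0.5]]]}}

```text
clock: 34.4
eef_pos: [433.3, 59.0, 193.3]
tcp_rot: [-3.141, 0.0, 1.571]
contact_force: [0.3, -1.1, -0.8]
opening: 0.938
```

```bash
python3 - <<'E'
from h import *
figs()
for b in boxes_of("wrist","figure_bun")[:3]: print(round(b["conf"],2),towld("wrist",b["centre"]).round())
delta(437,135,125,90)
E
```

```text
figure_cat 0.6 base 604 231 r 20.1 head [566. 209.  62.] px 530.0 5.0 hue 15.0
figure_bun 0.85 base 363 64 r 19.6 head [376.  55.  62.] px 250.0 233.0 hue 146.0
figure_bun no base 0.7
0.76 [370.  72.  70.]
0.7 [438. 132.  77.]
t 34.6 tcp [434.4  59.5 193.7] [-180.   -0.   90.] open 79.4 F [ 0.9 -0.2  0.5] shift [75.5  2.6 68.7] turn -0.0
```

{"fn": "servo_tool", "kwargs": {"rows": [[80, [36, 1, 15], [0, 0, 0]], [80, [36, 1, 35], [0, 0, 0]], [80, [0, 0, 20], [0, 0, 0]], [80, [0, 0, 0], [0, 0, 0]]]}}

```text
clock: 35.1
eef_pos: [435.8, 132.3, 122.4]
tcp_rot: [-3.138, 0.001, 1.572]
contact_force: [-0.8, -0.7, 0.7]
opening: 0.938
```

```bash
python3 - <<'E'
from h import *
figs()
for b in boxes_of("wrist","figure_bun")[:3]: w=towld("wrist",b["centre"]);print(round(b["conf"],2),w.round(),proj("wrist",w).round())
delta(437,132,32,90)
E
```

```text
figure_cat 0.6 base 609 237 r 21.3 head [593. 234.  62.] px 629.0 67.0 hue 14.0
figure_cat 0.38 base 439 131 r 19.9 head [451. 124.  62.] px 344.0 272.0 hue 10.0
figure_bun 0.84 base 365 63 r 20.5 head [384.  69.  62.] px 236.0 355.0 hue 145.0
figure_bun 0.8 base 439 131 r 20.1 head [451. 124.  62.] px 344.0 272.0 hue 10.0
0.88 [373.  70.  49.] [223. 343.]
0.78 [440. 137.  73.] [325. 256.]
t 35.3 tcp [437.4 131.8 124.6] [179.9  -0.   90. ] open 79.8 F [ 0.6 -0.5  0.5] shift [ 0.2 -0.4 92.6] turn -0.0
```

The base circle reads (439,131) with r 20, which agrees. I'll grip.

{"fn": "servo_tool", "kwargs": {"rows": [[80, [-1, 1, 15], [0, 0, 0]], [80, [0, 0, 30], [0, 0, 0]], [80, [0, 0, 30], [0, 0, 0]], [75, [0, 0, 14], [0, 0, 0]], [60, [0, 0, 0], [0, 0, 0]], [45, [0, 0, 0], [0, 0, 0]], [30, [0, 0, 0], [0, 0, 0]], [30, [0, 0, 0], [0, 0, 0]]]}}

```text
clock: 36.3
eef_pos: [438.3, 130.9, 35.7]
tcp_rot: [3.14, -0.001, 1.571]
contact_force: [-1.1, -0.5, 7.7]
opening: 0.405
```

{"fn": "servo_tool", "kwargs": {"rows": [[30, [0, 0, 0], [0, 0, 0]], [30, [0, 0, 0], [0, 0, 0]]]}}

```text
clock: 36.55
eef_pos: [438.3, 130.9, 35.6]
tcp_rot: [3.14, -0.0, 1.571]
contact_force: [-0.8, -0.3, 7.5]
opening: 0.402
```

{"fn": "servo_tool", "kwargs": {"rows": [[30, [0, 0, -12], [0, 0, 0]], [30, [0, 0, -25], [0, 0, 0]], [30, [0, 0, -35], [0, 0, 0]], [30, [0, 0, -35], [0, 0, 0]], [30, [0, 0, 0], [0, 0, 0]]]}}

```text
clock: 37.17
eef_pos: [439.4, 131.2, 144.8]
tcp_rot: [3.136, -0.002, 1.571]
contact_force: [0.3, 0.1, -0.5]
opening: 0.404
```

```bash
python3 - <<'E'
from h import *
delta(600,306,140,93.3);path(600,306,142,93.3,8)
figs()
for b in boxes_of("wrist","figure_bun")[:2]: print(round(b["conf"],2),towld("wrist",b["centre"]).round())
E
```

```text
t 37.17 tcp [439.4 131.2 144.8] [ 1.797e+02 -1.000e-01  9.000e+01] open 34.3 F [ 0.3  0.1 -0.5] shift [165.2 170.4   4.8] turn -3.3
shifts [[22, 20, 0], [22, 20, 0], [22, 20, 0], [21, 21, 0], [21, 21, 0], [21, 21, 0], [21, 21, 0], [21, 21, 0]] turn/row -0.41
figure_cat 0.97 base 601 237 r 20.3 head [599. 236.  62.] px 607.0 68.0 hue 12.0
figure_bun 0.84 base 358 69 r 19.1 head [353.  64.  62.] px 194.0 344.0 hue 145.0
figure_bun 0.68 base 435 92 r 31.8 head [441.  60.  62.] px 324.0 349.0 hue 10.0
0.94 [361.  74.  42.]
0.72 [437. 141. 178.]
```

{"fn": "servo_tool", "kwargs": {"rows": [[30, [22, 20, 0], [0, 0, -0.4]], [30, [22, 20, 0], [0, 0, -0.4]], [30, [22, 20, 0], [0, 0, -0.4]], [30, [21, 21, 0], [0, 0, -0.4]], [30, [21, 21, 0], [0, 0, -0.4]], [30, [21, 21, 0], [0, 0, -0.4]], [30, [21, 21, 0], [0, 0, -0.4]], [30, [22, 21, 0], [0, 0, -0.5]]]}}

```text
clock: 38.38
eef_pos: [598.2, 307.0, 139.9]
tcp_rot: [-3.139, 0.001, 1.629]
contact_force: [-0.1, 0.1, -0.8]
opening: 0.4
```

{"fn": "servo_tool", "kwargs": {"rows": [[30, [0, 0, 15], [0, 0, 0]], [30, [0, 0, 20], [0, 0, 0]], [30, [0, 0, 0], [0, 0, 0]]]}}

```text
clock: 38.75
eef_pos: [595.8, 305.1, 103.5]
tcp_rot: [-3.136, 0.002, 1.628]
contact_force: [0.3, 0.0, -0.1]
opening: 0.401
```

```bash
python3 - <<'E'
from h import *
delta(599,306,50,93.3)
E
```

```text
t 38.75 tcp [595.8 305.1 103.5] [-1.797e+02  1.000e-01  9.330e+01] open 34.0 F [ 0.3  0.  -0.1] shift [ 0.7  3.2 53.5] turn -0.0
```

{"fn": "servo_tool", "kwargs": {"rows": [[30, [0, 2, 20], [0, 0, 0]], [30, [0, 0, 18], [0, 0, 0]], [30, [0, 0, 8], [0, 0, 0]], [30, [0, 0, 5], [0, 0, 0]], [30, [0, 0, 3], [0, 0, 0]], [30, [0, 0, 0], [0, 0, 0]], [30, [0, 0, 0], [0, 0, 0]]]}}

```text
clock: 39.62
eef_pos: [600.6, 307.0, 53.3]
tcp_rot: [3.141, -0.0, 1.629]
contact_force: [0.3, 0.9, 0.4]
opening: 0.398
```

{"fn": "servo_tool", "kwargs": {"rows": [[30, [0, 0, 5], [0, 0, 0]], [30, [0, 0, 4], [0, 0, 0]], [30, [0, 0, 2], [0, 0, 0]], [30, [0, 0, 1], [0, 0, 0]], [30, [0, 0, 0], [0, 0, 0]]]}}

```text
clock: 40.25
eef_pos: [600.2, 306.8, 40.9]
tcp_rot: [-3.141, 0.0, 1.629]
contact_force: [-1.4, 0.1, 0.2]
opening: 0.401
```

{"fn": "servo_tool", "kwargs": {"rows": [[30, [0, 0, 0.7], [0, 0, 0]], [40, [0, 0, 0], [0, 0, 0]], [55, [0, 0, 0], [0, 0, 0]], [70, [0, 0, 0], [0, 0, 0]], [78, [0, 0, 0], [0, 0, 0]], [80, [0, 0, -15], [0, 0, 0]], [80, [0, 0, -40], [0, 0, 0]], [80, [0, 0, -60], [0, 0, 0]]]}}

```text
clock: 41.25
eef_pos: [599.3, 306.3, 155.6]
tcp_rot: [-3.139, 0.001, 1.629]
contact_force: [1.2, 0.2, 0.8]
opening: 0.937
```

{"fn": "servo_tool", "kwargs": {"rows": [[80, [-30, -30, -40], [0, 0, 0]], [80, [-30, -40, -30], [0, 0, 0]], [80, [-30, -40, -20], [0, 0, 0]], [80, [-30, -40, 0], [0, 0, 0]], [80, [-30, -40, 0], [0, 0, 0]], [80, [-20, -40, 0], [0, 0, 0]], [80, [0, 0, 0], [0, 0, 0]]]}}

```text
clock: 42.12
eef_pos: [378.3, 122.6, 245.9]
tcp_rot: [3.141, -0.0, 1.628]
contact_force: [-0.7, 0.2, 0.3]
opening: 0.936
```

```bash
python3 - <<'E'
from h import *
s=sense();print(s["clock"],s["eef_pos"].round(),s["contact_force"].round(1))
for c,t in (("top","side","wrist")[i] and (c,t) for i,c in enumerate(("top","side")) for t in THINGS[:5]+THINGS[8:]):
    if t=="badge_star": im=grab_frame(c);cv2.imwrite(f"pics/{c}F.png",im)
    for b in boxes_of(c,t)[:4]: print(c,t,round(b["conf"],2),towld(c,b["centre"]).round())
a=cv2.imread("pics/topF.png")[160:300,100:520];b=cv2.imread("pics/sideF.png")[100:400,230:460]
o=np.zeros((600,800,3),np.uint8);A=cv2.resize(a,(800,267));o[:267]=A;B=cv2.resize(b,(255*1,333));o[267:,:255]=B
C=cv2.resize(cv2.imread("pics/sideF.png")[140:290,290:410],(264,330));o[267:597,270:534]=C
D=cv2.resize(cv2.imread("pics/sideF.png")[250:380,340:450],(264,312));o[267:579,536:800]=D
cv2.imwrite("pics/final.png",o)
E
```

```text
42.125 [378. 123. 246.] [-0.7  0.2  0.3]
top badge_star 0.61 [ 631. -305.   14.]
top badge_star 0.31 [602. 225.   5.]
top badge_moon 0.65 [ 492. -203.   10.]
top badge_moon 0.47 [ 623. -241.    8.]
top figure_cat 0.73 [597. 233.  71.]
top figure_bun 0.67 [362.  63.  74.]
top figure_bun 0.63 [589. 301.  69.]
top key_clip 0.72 [587. -40.  14.]
top card_reader 0.68 [ 575. -490.   33.]
top tape_roll 0.72 [556. 519.  51.]
side badge_star 0.59 [ 631. -312.   11.]
side badge_moon 0.79 [ 497. -204.    9.]
side badge_moon 0.55 [ 622. -242.    8.]
side figure_cat 0.72 [599. 224.  65.]
side figure_bun 0.91 [359.  49.  47.]
side figure_bun 0.81 [594. 299.  52.]
side key_clip 0.46 [588. -42.  15.]
side card_reader 0.58 [ 573. -507.   36.]
side card_reader 0.53 [ 620. -244.   10.]
side tape_roll 0.58 [558. 485.  25.]
```

View pics/final.png

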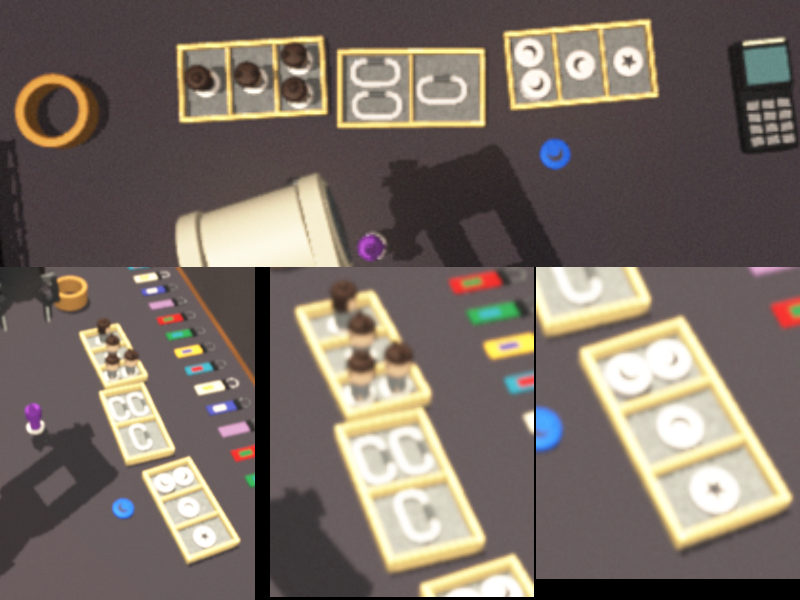

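The final picture shows all five goods in separate compartments. Both figures stand at (205,80) and (250,77), the clip lies at (442,90), and the badges are face up at (580,65) and (628,62). The look-alikes, card reader and tape roll have not moved. Handing in.

```bash
python3 -c "
from rig import *
print(sign_off())"
```

```text
the job is handed in; nothing more can be done
None
```

All five goods are back in their own trays, one to a compartment, and I handed the job in at about 42 s of the 99 s allowed. No verdict was reported.

| Item | Tray and compartment | Measured position (mm) |
|---|---|---|
| badge_moon | badge tray, middle | (620, -236) |
| badge_star | badge tray, -y | (626, -304) |
| figure_cat | figure tray, middle | about (600, 237) |
| figure_bun | figure tray, +y | about (592, 300) |
| key_clip | clip tray, -y, lengthwise | (587, -39), within 1° of the tray's long side |

- **Final checks:** The last top and side pictures show the badges face up, both figures standing and the clip flat. The arm was raised clear of everything. The card reader, tape roll, blue badge and purple figure read where they were at the start, within the networks' usual error.
- **One failed grasp:** On my first try the clip slipped out, because the tips were too high on the bar, and it moved about 25 mm on the table. I measured it again, gripped lower and placed it normally.
- **Disagreements:** Position readings from the different cameras differed by up to about 10 mm, most for the figures. All stayed inside the right compartments. figure_bun was checked only in the last top and side pictures, with no wrist picture after release.

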